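# Tare a double-lidded tin on the bench scale

### The arm

A 7-joint arm with a two-finger parallel gripper is mounted at the origin on the work surface. World frame = base frame: x ahead of the robot, y to its left, z up, the work surface at z = 0. Lengths are in m, angles in rad, forces in N, time in s.
With the tool pointing down it reaches from about 0.425 to 0.925 m from the base axis. Payload 6.8 kg.
Tool frame: the origin (TCP) lies on the front face of the gripper's body, between the roots of the fingers; the fingertips stand 73 mm ahead of it and the grasp point (between the pads) lies 54 mm ahead of it; z points along the fingers, y is the line along which they close (so a half turn about z gives the same grasp; the last joint's range is limited). The gripper opens to 85 mm and grips with 20 to 120 N. Pads are 22 mm wide; open, the fingers measure 114 mm over their backs; the gripper's body (76 mm by 85 mm) begins 54 mm behind the grasp point. The pads swing forward as they close: fully open they stand 13 mm farther back than shut.
Start: joints at [-1.424, 0.477, 0.022, 1.555, -0.011, 1.109, -0.083], TCP at [0.17, 0.653, 0.304] pointing down, gripper open.
Joint ranges: [-2.96, 2.96], [-0.34, 2.1], [-1.41, 1.46], [0.24, 2.44], [-1.37, 4.51], [0.17, 1.92], [-2.96, 2.96]. Speed limits (rad/s): [2.39, 2.39, 3.14, 3.14, 3.14, 3.14, 3.14].

### API

Orientations are given as a unit quaternion [w, x, y, z].
In Python, from station import bot, optics gives the robot as it stands.
- The arm moves only by the tool drive_tool, never from a script. Its argument "deltas" is a list of rows, each an object with "gripper": the closure in counts, from 0 (fully open) to 255 (shut); "offset": the shift along the tool's x, y, z in units of 1000 mm (1.0 is 1000 mm), a list of three; "angular": the turn, a rotation vector about the tool's x, y, z in units of 45 degrees (1.0 is 45 degrees), a list of three. In form: [{"gripper": gripper, "offset": [dx, dy, dz], "angular": [rx, ry, rz]}, ...]. A call has 1 to 5 rows; each row is the pose to reach, as a shift and turn from the pose commanded when the call began, along the tool's axes at that moment; what a row does not reach only later rows make up. A row lasts 1/10 s, in which the tool goes at most 50 mm and 8.59 degrees, less where a joint would pass 70% of its speed; a pose out of reach is approached as far as the arm can. A call with a number of a shift or a turn outside -1 to 1 is refused whole. A call with a gripper value outside its range is refused whole. The fingers move at their own pace and stop on an object; "grip_force" is the grip in N (left out, the last holds). Time passes only in rows, so rows that repeat a pose let the fingers close. It gives the time, the measured TCP pose, the force, the opening and the grip force at its end, in the units of the state.
- bot.get_obs(): the state, without advancing time (a new reading comes with each control period).
- optics.read_camera(name): name is "side" or "top"; returns the picture (420x560x3 uint8, blue, green, red); there is no depth.
- optics.camera_model(name): a dict with "fx", "fy", "cx", "cy" (pixels), "cam_to_world" (4x4, takes a point from camera to world coordinates). Camera axes: x right, y up, looking along -z (the intrinsics and any distortion apply to the point x, -y, -z); pixel columns grow to the right and rows downward; lengths in m; the calibration is good to about 2 mm. A picture is of the moment at which its call begins. camera_model takes no time and is no camera call.
- bot.hand_in(): hands the job in; it is judged then, once.
The state is a dict: "t": time; "q": joint angles; "joint_vel": joint speeds; "joint_torque": joint torques, N m; "eef_pos": TCP position; "tool_rot": TCP orientation; "contact_force": force on the tool from outside, world axes, zero at the start; "torque": the same for the moment, N m; "gripper_width": opening from 0.0 (shut) to 1.0 (fully open); "grasp_force": force on a finger pad.
Only numpy, scipy, OpenCV 4.12 (cv2) and the standard library are available. Lean on these libraries where they do the work, as an engineer would, in place of code of your own. Each camera call takes 0.05 s, during which the arm holds its last target. There are 200 camera calls.

### The job

Set the empty green tin upright in the centre of the scale's sprung pan and let go of it; then pick up both nested lids together by the orange knob of the inner lid, lower them gently onto the tin until fully seated, and let go. Then, for the tare reading, lift off the outer lid (blue, by its white collar) on its own, leaving the inner lid seated and undisturbed in the tin and the tin centred on the pan, and finish while still holding the outer lid level, at least 10 cm above its seat, in the gripper. The two lids must not part before the inner one is seated in the tin, the pan must never be driven down to its stop, and everything else stays where it is.

Things in the scene. Friction and masses are not known exactly. Their poses are not given: they have to be found in the camera images.
- tin: Open round green tin, 64 mm outer diameter, 58 mm inner diameter, 80 mm high, about 0.28 kg, starting on a 4 mm thick black rubber mat (130 x 200 mm). Origin: centre of its underside; z is its axis, up.
- inner_lid: Round steel plug lid, 0.1 kg, origin: centre of its underside, z up. Heights over origin: plug (52 mm diameter) 0-12 mm; flange (64 mm) 12-16 mm, which sits on the tin's rim; centring cone 16-26 mm; stem; orange knob 46-76 mm. Seated, its origin is 68 mm above the tin's origin, with about 2 mm play all round. Starts under the outer lid on a round cork pad 6 mm thick, 120 mm wide.
- outer_lid: Round blue cap lid, 78 mm diameter, 0.12 kg, with a white collar round a 33 mm middle hole. Origin: centre of its skirt's lower edge, z up. Heights over origin: skirt (inner diameter 72 mm) 0-10 mm; plate 10-14 mm; collar 14-40 mm. Nested, its plate lies loose on the inner lid's flange, origin 6 mm above the inner lid's origin; nothing latches.
- knob_top (a point): Centre of the top of the inner lid's orange knob, an upright cylinder 20 mm in diameter that stands 30 mm out of the outer lid's collar; lifting it brings both lids along.
- collar_top (a point): Centre of the upper edge of the outer lid's white collar, a tube of 42 mm outer diameter and 26 mm height above the plate; the knob stands up through it. Lifting the collar takes the outer lid alone.
- pan_top (a point): Centre of the top of the scale's round steel pan (120 mm diameter, a thin black circle of 70 mm marks its centre), 55 mm above the table unloaded; moves with the pan. The scale's fixed grey housing: 170 x 180 mm, 26 mm high, display strip 34 mm high on its far side.
- pan (a joint): How far the sprung pan is pressed down, in m: 0 unloaded, stop at 0.020. Preloaded spring: it starts to sink at about 0.9 N, then about 2.5 mm per newton; the tin alone sinks it about 3.5 to 5.5 mm, tin and both lids about 10 mm.
- weight: Bystander, leave alone: brass check weight, 26 mm wide, 40 mm high, on the rubber mat beside the tin. Origin: centre of its underside.
- tape: Bystander, leave alone: roll of yellow tape lying flat, 76 mm wide, 25 mm high. Origin: centre of its underside.
- jar: Bystander, leave alone: white jar with red cap, 60 mm wide, 85 mm high. Origin: centre of its underside.
- screwdriver: Bystander, leave alone: screwdriver lying flat. Origin: on its underside, near the middle of its length.
- wrench: Bystander, leave alone: wrench lying flat. Origin: on its underside, near the middle of its length.
- cup: Bystander, leave alone: green plastic cup, 84 mm wide, 90 mm high. Origin: centre of its underside.
- can: Bystander, leave alone: aluminium can with paper label, 66 mm wide, 100 mm high. Origin: centre of its underside.

How it is judged:
On the way, in this order (a step that is already met when the one before it is completed fails the run):
1. the tin stands upright, let go, centred on the pan (horizontal distance between tin and pan_top below 0.012 m and z of tin in the frame of pan_top between -0.003 and 0.003 m and angle between tin's own z axis and vertical below 0.06 rad and contact force between the fingers and tin below 0.05 N), for 0.3 s.
2. both lids are lifted together, nested, off their pad (z of outer_lid in the frame of inner_lid between 0.003 and 0.0085 m and horizontal distance between outer_lid and inner_lid below 0.006 m and height (world z) of inner_lid above 0.03 m and contact force between inner_lid and the fingers above 0.3 N), for 0.2 s.
3. both lids are fully seated on the tin and let go (all of step 1 and z of inner_lid in the frame of tin between 0.0655 and 0.0705 m and horizontal distance between inner_lid and tin below 0.006 m and angle between the z axis of inner_lid and the z axis of tin, either way round below 0.06 rad and z of outer_lid in the frame of inner_lid between 0.003 and 0.0085 m and horizontal distance between outer_lid and inner_lid below 0.006 m and contact force between the fingers and inner_lid below 0.05 N), for 0.2 s.
At the end, for the whole second after the job is handed in: Gripper holds the outer lid still, within 14 degrees of level, 84 mm or more above its seat, clear of tin and inner lid; inner lid untouched, fully down in the tin (2.5 mm in height, 6 mm sideways); tin upright, untouched, within 12 mm of the pan centre (all of step 1 and z of inner_lid in the frame of tin between 0.0655 and 0.0705 m and horizontal distance between inner_lid and tin below 0.006 m and angle between the z axis of inner_lid and the z axis of tin, either way round below 0.06 rad and z of outer_lid in the frame of inner_lid above 0.09 m and angle between outer_lid's own z axis and vertical below 0.25 rad and contact force between the fingers and outer_lid above 0.5 N and contact force between outer_lid and tin below 0.02 N and contact force between outer_lid and inner_lid below 0.02 N and contact force between the fingers and inner_lid below 0.05 N and linear speed of outer_lid below 0.03 m/s and linear speed of inner_lid below 0.02 m/s); the arm keeps its last pose, push and grip.
It fails at once if the lids part while the inner lid is not seated in the tin (z of outer_lid in the frame of inner_lid above 0.014 m and not (z of inner_lid in the frame of tin between 0.0655 and 0.0705 m and horizontal distance between inner_lid and tin below 0.006 m and angle between the z axis of inner_lid and the z axis of tin, either way round below 0.06 rad)).
It fails at once if the pan is driven to its stop (value of joint pan above 0.0185 m).
It fails at once if a bystander is moved by more than 2 cm (distance of any of weight, tape, jar, screwdriver, wrench, cup, can from where it was at the start of the episode above 0.02 m).
It also fails if it takes over 72 s, if anything falls off the work surface, if the arm or the gripper's body presses on something with over 40 N, if the wrist force passes 120 N, or if a joint passes its speed limit or range.

## Working session

There is one attempt and no reset: what is moved stays moved. The work goes in short steps, Python scripts to look and compute and a tool call to move; the robot and the scene stay as the last step left them, time stands still between calls to the robot, and variables do not carry over. Pictures are saved under pics/ and viewed, at most 10 in all, crops included, and the job is handed in when it is done.

Besides the shell and the picture viewer there is one more tool, called after "Request:" in YAML: its name, and indented under it one key for each argument. drive_tool: Moves the arm, as the interface text tells. Its arguments: {"type":"object","properties":{"deltas":{"type":"array"},"grip_force":{"type":"number"}},"required":["deltas"]}

```bash
mkdir -p pics; ls; python3 - <<'E'
from station import bot, optics
import cv2
print(bot.get_obs())
for n in("top","side"):
    cv2.imwrite(f"pics/{n}0.png",optics.read_camera(n)); print(n,optics.camera_model(n))
E
```

```text
pics
{'t': 0.0, 'q': array([-1.42412163,  0.47780616,  0.02232544,  1.55644295, -0.01151686,
        1.1092904 , -0.08311499]), 'joint_vel': array([ 0.00085444, -0.00032013,  0.00065077,  0.0005058 ,  0.000898  ,
        0.00072443,  0.00060307]), 'joint_torque': array([-1.25519447e-03, -5.96443784e+01,  1.60752799e+00, -2.81207067e+01,
        1.24191359e-02,  9.16570629e-03, -2.52268478e-06]), 'eef_pos': array([0.16999643, 0.65277306, 0.30292483]), 'tool_rot': array([-5.88876528e-05,  1.27037155e-01,  9.91897542e-01, -9.07671129e-04]), 'contact_force': array([-0.13973849, -0.02932461, -0.83669771]), 'torque': array([0.01329694, 0.02837346, 0.00451998]), 'grasp_force': 0.0, 'gripper_width': 1.0017863722118547}
top {'fx': 442.3940292388103, 'fy': 442.3940292388103, 'cx': 273.282367823233, 'cy': 207.34393826816242, 'cam_to_world': array([[ 6.77453779e-03,  9.84162965e-01, -1.77136568e-01,
         3.94821089e-01],
       [-9.99935910e-01,  8.27399663e-03,  7.72769540e-03,
         2.60300910e-04],
       [ 9.07093898e-03,  1.77072864e-01,  9.84155942e-01,
         1.22748971e+00],
       [ 0.00000000e+00,  0.00000000e+00,  0.00000000e+00,
         1.00000000e+00]])}
side {'fx': 416.9960520151547, 'fy': 416.9960520151547, 'cx': 278.60764136975695, 'cy': 218.71288826984113, 'cam_to_world': array([[ 0.80459668,  0.29736169, -0.5140041 ,  0.07311503],
       [-0.59334696,  0.43719153, -0.675872  , -0.7200439 ],
       [ 0.0237398 ,  0.84878713,  0.5282015 ,  0.63169913],
       [ 0.        ,  0.        ,  0.        ,  1.        ]])}
```

View pics/top0.png

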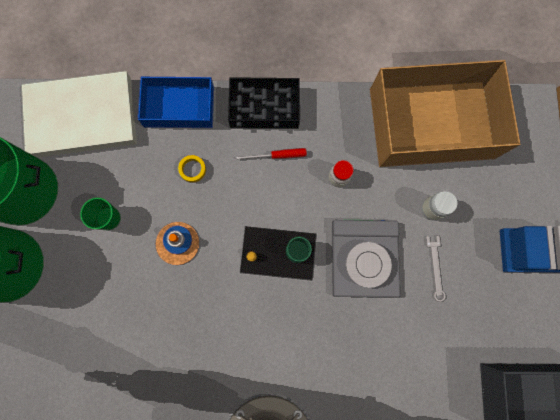

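View pics/side0.png

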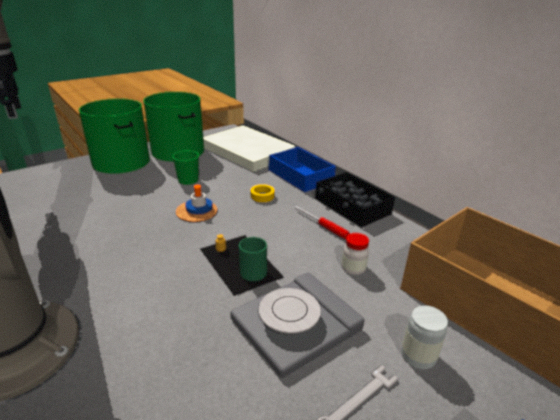

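The top view shows the tin at about (299,249), the weight at (252,257), the pan at (369,265), and the knob at (174,238) on its pad at (177,243). The side view shows the tin at (253,258), the knob at (198,190) and the pan at (290,310). Next I'll fit the silhouettes in both views.

```bash
cat > h.py <<'E'
from station import bot, optics
import cv2, numpy as np
from scipy.optimize import least_squares
from scipy.spatial.transform import Rotation as R
def proj(n,P):
    m=optics.camera_model(n); T=np.linalg.inv(m["cam_to_world"]); p=np.atleast_2d(P)@T[:3,:3].T+T[:3,3]
    return np.c_[m["cx"]+m["fx"]*p[:,0]/-p[:,2], m["cy"]+m["fy"]*p[:,1]/p[:,2]]
def cyl(x,y,z0,z1,r0,r1=None):
    a=np.linspace(0,2*np.pi,90); c=lambda z,r:np.c_[x+r*np.cos(a),y+r*np.sin(a),0*a+z]
    return np.r_[c(z0,r0),c(z1,r1 or r0)]
def cen(n,P):
    h=cv2.convexHull(proj(n,P).astype(np.float32)*1); M=cv2.moments(h); return np.array([M["m10"]/M["m00"],M["m01"]/M["m00"]]),M["m00"]
def blob(img,lo,hi,near,win):
    hsv=cv2.cvtColor(img,cv2.COLOR_BGR2HSV); m=cv2.inRange(hsv,lo,hi)
    w=np.zeros_like(m); cv2.circle(w,tuple(map(int,near)),win,255,-1); m&=w
    n,l,s,c=cv2.connectedComponentsWithStats(m); k=1+np.argmax(s[1:,4])
    cs,_=cv2.findContours((l==k).astype(np.uint8),cv2.RETR_EXTERNAL,cv2.CHAIN_APPROX_NONE)
    f=np.zeros_like(m); cv2.drawContours(f,cs,-1,255,-1); M=cv2.moments(f,True)
    return np.array([M["m10"]/M["m00"],M["m01"]/M["m00"]]),M["m00"]
def fit(obs,shape,x0=(.5,0)):
    # obs: {cam: (centroid,area)}
    f=lambda v:np.concatenate([cen(n,shape(*v))[0]-o[0] for n,o in obs.items()])
    s=least_squares(f,x0); print(s.x.round(4),"res px",s.fun.round(2),"areas",[(round(o[1]),round(cen(n,shape(*s.x))[1])) for n,o in obs.items()]); return s.x
def state():
    o=bot.get_obs(); print(o["t"],o["eef_pos"].round(4),o["contact_force"].round(2),"w",round(o["gripper_width"],3),"gf",round(o["grasp_force"],1)); return o
E
cat > m.py <<'E'
from h import *
I={n:cv2.imread(f"pics/{n}0.png") for n in("top","side")}
def go(name,lo,hi,nt,ns,w,shape):
    o={n:blob(I[n],lo,hi,p,w) for n,p in(("top",nt),("side",ns))}
    print(name); fit(o,shape)
    for n in o: fit({n:o[n]},shape)
go("tin",(60,80,20),(95,255,255),(299,249),(253,258),28,lambda x,y:cyl(x,y,.004,.084,.032))
go("knob",(0,160,120),(13,255,255),(174,237),(198,188),11,lambda x,y:cyl(x,y,.052,.082,.010))
go("weight",(12,120,60),(30,255,255),(252,257),(221,243),14,lambda x,y:cyl(x,y,.004,.044,.013))
go("pan",(0,0,110),(180,40,255),(369,265),(290,310),38,lambda x,y:cyl(x,y,.052,.055,.060))
c=[I["top"][205:295,140:420],I["side"][160:350,170:350]]
for n,k in zip("ts",c): cv2.imwrite(f"pics/c{n}.png",cv2.resize(k,None,fx=2.8,fy=2.8,interpolation=cv2.INTER_CUBIC))
E
python3 m.py
```

```text
tin
[ 0.4923 -0.0757] res px [-0.08  0.56  0.6  -0.14] areas [(555, 529), (1124, 1141)]
[ 0.4937 -0.0759] res px [-0. -0.] areas [(555, 529)]
[ 0.4908 -0.0754] res px [0. 0.] areas [(1124, 1142)]
knob
[0.5197 0.2496] res px [-0.77 -0.02  0.47  1.53] areas [(5, 66), (78, 86)]
[0.5196 0.2476] res px [-0. -0.] areas [(5, 66)]
[0.5228 0.2586] res px [ 0. -0.] areas [(78, 85)]
weight
[0.4763 0.0491] res px [ 0.4   0.21  0.11 -0.78] areas [(90, 84), (155, 185)]
[0.4769 0.0502] res px [-0.  0.] areas [(90, 84)]
[0.4744 0.0463] res px [-0. -0.] areas [(155, 186)]
pan
[ 0.4595 -0.2514] res px [ 0.18 -2.58 -1.7   1.52] areas [(3217, 1638), (3318, 2136)]
[ 0.4528 -0.2508] res px [-0. -0.] areas [(3217, 1643)]
[ 0.4648 -0.25  ] res px [-0. -0.] areas [(3318, 2108)]
```

View pics/ct.png

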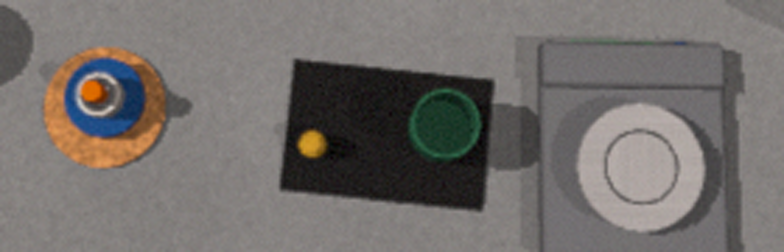

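The crop shows the tin, the weight, the pan, and the lids with the knob. I still need to tune the thresholds for knob and pan.

```bash
python3 - <<'E'
import cv2
for n,p in(("top",(172,238)),("top",(160,250)),("top",(350,265)),("top",(339,290)),("side",(290,297)),("side",(240,318)),("side",(198,188)),("side",(197,208)),("top",(184,242))):
    print(n,p,cv2.cvtColor(cv2.imread(f"pics/{n}0.png"),cv2.COLOR_BGR2HSV)[p[1],p[0]])
E
sed -i '/^go\|^c=\|^for/d' m.py; cat >> m.py <<'E'
go("knob",(0,190,120),(18,255,255),(173,237),(198,189),8,lambda x,y:cyl(x,y,.052,.082,.010))
go("pan",(0,0,150),(180,40,255),(369,265),(290,310),38,lambda x,y:cyl(x,y,.052,.055,.060))
# lids: blue disc + filled; hull of cap and collar, minus knob
go("cap",(98,80,30),(125,255,255),(177,240),(199,205),26,lambda x,y:cyl(x,y,.012,.026,.039))
go("pad",(3,70,60),(18,255,255),(177,243),(197,210),30,lambda x,y:cyl(x,y,.0,.006,.060))
E
python3 m.py
```

```text
top (172, 238) [ 15 255 220]
top (160, 250) [ 14 161 198]
top (350, 265) [ 11  20 177]
top (339, 290) [  0   9 114]
side (290, 297) [ 17  19 184]
side (240, 318) [ 30   5 140]
side (198, 188) [ 11 255 194]
side (197, 208) [108 177  92]
top (184, 242) [108 183  82]
knob
[0.5221 0.256 ] res px [-0.29 -0.07  0.13  0.53] areas [(44, 67), (63, 85)]
[0.522  0.2552] res px [ 0. -0.] areas [(44, 67)]
[0.5232 0.2589] res px [0.   0.02] areas [(63, 85)]
pan
[ 0.456  -0.2595] res px [-0.66 -0.05  0.21  0.51] areas [(1584, 1641), (2160, 2193)]
[ 0.4558 -0.2612] res px [ 0. -0.] areas [(1584, 1641)]
[ 0.4565 -0.2582] res px [ 0. -0.] areas [(2160, 2184)]
cap
[0.5202 0.2525] res px [ 0.41  0.3   0.02 -1.06] areas [(619, 672), (232, 402)]
[0.521  0.2536] res px [0. 0.] areas [(619, 672)]
[0.5173 0.247 ] res px [-0. -0.] areas [(232, 406)]
pad
[0.5091 0.255 ] res px [ 0.4   1.53  0.85 -2.35] areas [(1507, 1501), (427, 765)]
[0.5134 0.2563] res px [0. 0.] areas [(1507, 1499)]
[0.5012 0.2445] res px [-0.  0.] areas [(427, 785)]
```

Positions are tin (0.4925,-0.0757), pan (0.456,-0.2597) and lids (0.5215,0.255). I'll move towards the tin and square the tool with the world axes.

Request:
drive_tool:
  deltas:
    - {"gripper": 0, "offset": [-0.025, -0.031, 0], "angular": [0, 0, -0.1]}
    - {"gripper": 0, "offset": [-0.05, -0.062, 0], "angular": [0, 0, -0.2]}
    - {"gripper": 0, "offset": [-0.075, -0.093, 0], "angular": [0, 0, -0.3]}
    - {"gripper": 0, "offset": [-0.1, -0.124, 0], "angular": [0, 0, -0.324]}
    - {"gripper": 0, "offset": [-0.125, -0.155, 0], "angular": [0, 0, -0.324]}
  grip_force: 30

```text
t: 0.6
eef_pos: [0.2525, 0.4699, 0.3035]
tool_rot: [-0.0, -0.0, 1.0, -0.0]
contact_force: [0.5, 0.2, -0.2]
gripper_width: 0.999
grasp_force: 0.0
```

Request:
drive_tool:
  deltas:
    - {"gripper": 0, "offset": [-0.02, -0.045, 0], "angular": [0, 0, 0]}
    - {"gripper": 0, "offset": [-0.04, -0.09, 0], "angular": [0, 0, 0]}
    - {"gripper": 0, "offset": [-0.06, -0.135, 0], "angular": [0, 0, 0]}
    - {"gripper": 0, "offset": [-0.08, -0.18, 0], "angular": [0, 0, 0]}
    - {"gripper": 0, "offset": [-0.1, -0.225, 0], "angular": [0, 0, 0]}

```text
t: 1.1
eef_pos: [0.3522, 0.2446, 0.3038]
tool_rot: [-0.0, 0.0, 1.0, 0.0]
contact_force: [1.8, 0.0, 0.8]
gripper_width: 0.999
grasp_force: 0.0
```

Request:
drive_tool:
  deltas:
    - {"gripper": 0, "offset": [-0.02, -0.045, 0], "angular": [0, 0, 0]}
    - {"gripper": 0, "offset": [-0.04, -0.09, 0], "angular": [0, 0, 0]}
    - {"gripper": 0, "offset": [-0.06, -0.135, 0], "angular": [0, 0, 0]}
    - {"gripper": 0, "offset": [-0.08, -0.18, 0], "angular": [0, 0, 0]}
    - {"gripper": 0, "offset": [-0.1, -0.225, 0], "angular": [0, 0, 0]}

```text
t: 1.6
eef_pos: [0.452, 0.0197, 0.3039]
tool_rot: [0.0, 0.0, 1.0, 0.0]
contact_force: [0.2, 0.3, -0.3]
gripper_width: 1.002
grasp_force: 0.0
```

Request:
drive_tool:
  deltas:
    - {"gripper": 0, "offset": [-0.018, -0.042, 0.01], "angular": [0, 0, 0]}
    - {"gripper": 0, "offset": [-0.036, -0.084, 0.03], "angular": [0, 0, 0]}
    - {"gripper": 0, "offset": [-0.0405, -0.0954, 0.06], "angular": [0, 0, 0]}
    - {"gripper": 0, "offset": [-0.0405, -0.0954, 0.09], "angular": [0, 0, 0]}
    - {"gripper": 0, "offset": [-0.0405, -0.0954, 0.1], "angular": [0, 0, 0]}

```text
t: 2.1
eef_pos: [0.4906, -0.0742, 0.2012]
tool_rot: [-0.003, 0.001, 1.0, -0.0]
contact_force: [-0.2, -0.8, -0.1]
gripper_width: 1.001
grasp_force: 0.0
```

Request:
drive_tool:
  deltas:
    - {"gripper": 0, "offset": [0, 0, 0.02], "angular": [0, 0, 0]}
    - {"gripper": 0, "offset": [0, 0, 0.04], "angular": [0, 0, 0]}
    - {"gripper": 0, "offset": [0, 0, 0.06], "angular": [0, 0, 0]}
    - {"gripper": 0, "offset": [0, 0, 0.08], "angular": [0, 0, 0]}
    - {"gripper": 0, "offset": [0, 0, 0.085], "angular": [0, 0, 0]}

```text
t: 2.6
eef_pos: [0.4916, -0.0729, 0.1178]
tool_rot: [-0.001, -0.0, 1.0, 0.0]
contact_force: [0.2, -0.1, -0.2]
gripper_width: 1.001
grasp_force: 0.0
```

Request:
drive_tool:
  deltas:
    - {"gripper": 90, "offset": [0, 0, 0], "angular": [0, 0, 0]}
    - {"gripper": 90, "offset": [0, 0, 0], "angular": [0, 0, 0]}
    - {"gripper": 120, "offset": [0, 0, 0], "angular": [0, 0, 0]}
    - {"gripper": 120, "offset": [0, 0, 0], "angular": [0, 0, 0]}
    - {"gripper": 120, "offset": [0, 0, 0], "angular": [0, 0, 0]}
  grip_force: 30

```text
t: 3.1
eef_pos: [0.4929, -0.0737, 0.1199]
tool_rot: [0.001, 0.0, 1.0, 0.0]
contact_force: [-2.7, 0.1, 7.1]
gripper_width: 0.751
grasp_force: 34.4
```

Request:
drive_tool:
  deltas:
    - {"gripper": 120, "offset": [0, 0, -0.01], "angular": [0, 0, 0]}
    - {"gripper": 120, "offset": [0, 0, -0.03], "angular": [0, 0, 0]}
    - {"gripper": 120, "offset": [0, 0, -0.06], "angular": [0, 0, 0]}
    - {"gripper": 120, "offset": [0, 0, -0.08], "angular": [0, 0, 0]}
    - {"gripper": 120, "offset": [0, 0, -0.08], "angular": [0, 0, 0]}

```text
t: 3.6
eef_pos: [0.4938, -0.0739, 0.2017]
tool_rot: [0.003, 0.0, 1.0, 0.0]
contact_force: [1.1, -1.3, -2.7]
gripper_width: 0.76
grasp_force: 34.4
```

Request:
drive_tool:
  deltas:
    - {"gripper": 120, "offset": [0.01, -0.035, 0], "angular": [0, 0, 0]}
    - {"gripper": 120, "offset": [0.02, -0.08, 0], "angular": [0, 0, 0]}
    - {"gripper": 120, "offset": [0.03, -0.125, 0], "angular": [0, 0, 0]}
    - {"gripper": 120, "offset": [0.036, -0.165, 0], "angular": [0, 0, 0]}
    - {"gripper": 120, "offset": [0.0365, -0.186, 0], "angular": [0, 0, 0]}

```text
t: 4.1
eef_pos: [0.4535, -0.2634, 0.1983]
tool_rot: [-0.001, 0.002, 1.0, -0.001]
contact_force: [0.9, 0.3, -3.0]
gripper_width: 0.753
grasp_force: 34.6
```

Request:
drive_tool:
  deltas:
    - {"gripper": 120, "offset": [0, 0, 0], "angular": [0, 0, 0]}
    - {"gripper": 120, "offset": [0, 0, 0], "angular": [0, 0, 0]}

```text
t: 4.3
eef_pos: [0.4552, -0.2595, 0.198]
tool_rot: [-0.001, 0.001, 1.0, 0.0]
contact_force: [-0.0, 0.2, -2.0]
gripper_width: 0.751
grasp_force: 34.6
```

```bash
python3 - <<'E'
from h import *
s=state(); print(s["tool_rot"].round(4))
I={n:optics.read_camera(n) for n in("top","side")}
for n in I: cv2.imwrite(f"pics/{n}1.png",I[n])
o={"side":blob(I["side"],(60,80,20),(95,255,255),proj("side",[.456,-.26,.12])[0],35)}
b=s["eef_pos"][2]-.115
fit(o,lambda x,y:cyl(x,y,b,b+.08,.032))
cv2.imwrite("pics/z1.png",np.hstack([cv2.resize(I["side"][190:370,190:380],(570,540)),]))
E
```

```text
4.3 [ 0.4552 -0.2595  0.198 ] [-0.02  0.18 -1.97] w 0.751 gf 34.6
[-8.e-04  7.e-04  1.e+00  4.e-04]
[ 0.447  -0.2586] res px [0. 0.] areas [(1272, 1764)]
```

View pics/z1.png

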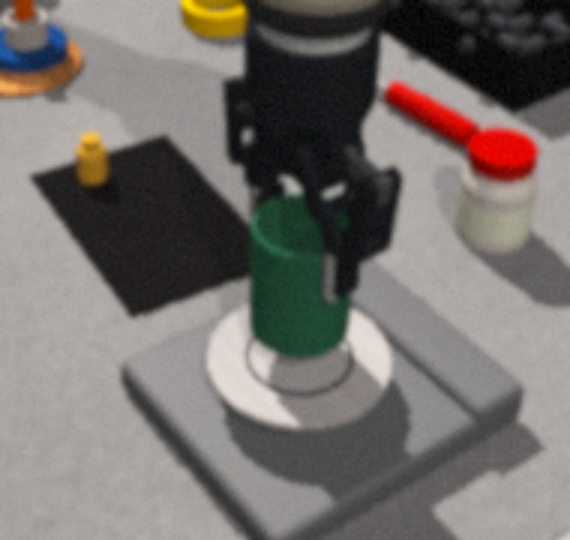

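The side view shows the tin hanging upright in the gripper above the pan at about (300,340) in the crop. I'll lower it gently.

Request:
drive_tool:
  deltas:
    - {"gripper": 120, "offset": [0, 0, 0.008], "angular": [0, 0, 0]}
    - {"gripper": 120, "offset": [0, 0, 0.016], "angular": [0, 0, 0]}
    - {"gripper": 120, "offset": [0, 0, 0.022], "angular": [0, 0, 0]}
    - {"gripper": 120, "offset": [0, 0, 0.026], "angular": [0, 0, 0]}
    - {"gripper": 120, "offset": [0, 0, 0.026], "angular": [0, 0, 0]}

```text
t: 4.9
eef_pos: [0.4554, -0.2594, 0.1721]
tool_rot: [-0.001, 0.0, 1.0, 0.0]
contact_force: [0.4, -0.3, -2.9]
gripper_width: 0.754
grasp_force: 34.6
```

Request:
drive_tool:
  deltas:
    - {"gripper": 120, "offset": [0, 0, 0.002], "angular": [0, 0, 0]}
    - {"gripper": 120, "offset": [0, 0, 0.004], "angular": [0, 0, 0]}
    - {"gripper": 120, "offset": [0, 0, 0.004], "angular": [0, 0, 0]}
    - {"gripper": 120, "offset": [0, 0, 0.004], "angular": [0, 0, 0]}

```text
t: 5.3
eef_pos: [0.4559, -0.2599, 0.1691]
tool_rot: [0.0, 0.0, 1.0, -0.0]
contact_force: [-0.1, -0.1, -0.8]
gripper_width: 0.75
grasp_force: 34.7
```

Request:
drive_tool:
  deltas:
    - {"gripper": 120, "offset": [0, 0, 0.0015], "angular": [0, 0, 0]}
    - {"gripper": 120, "offset": [0, 0, 0.0015], "angular": [0, 0, 0]}
    - {"gripper": 55, "offset": [0, 0, 0.0015], "angular": [0, 0, 0]}
    - {"gripper": 40, "offset": [0, 0, 0.0015], "angular": [0, 0, 0]}
    - {"gripper": 0, "offset": [0, 0, 0.0015], "angular": [0, 0, 0]}

```text
t: 5.8
eef_pos: [0.4559, -0.2598, 0.1675]
tool_rot: [0.0, 0.0, 1.0, -0.0]
contact_force: [0.2, -0.4, 0.5]
gripper_width: 0.984
grasp_force: 0.0
```

Request:
drive_tool:
  deltas:
    - {"gripper": 0, "offset": [0, 0, 0], "angular": [0, 0, 0]}
    - {"gripper": 0, "offset": [0, 0, -0.02], "angular": [0, 0, 0]}
    - {"gripper": 0, "offset": [0, 0, -0.05], "angular": [0, 0, 0]}
    - {"gripper": 0, "offset": [0, 0, -0.09], "angular": [0, 0, 0]}
    - {"gripper": 0, "offset": [0, 0.01, -0.12], "angular": [0, 0, 0]}

```text
t: 6.3
eef_pos: [0.4557, -0.2511, 0.2895]
tool_rot: [0.001, 0.001, 1.0, -0.001]
contact_force: [0.8, -0.3, -0.2]
gripper_width: 1.0
grasp_force: 0.0
```

Request:
drive_tool:
  deltas:
    - {"gripper": 0, "offset": [-0.005, 0.045, 0], "angular": [0, 0, 0]}
    - {"gripper": 0, "offset": [-0.01, 0.09, 0], "angular": [0, 0, 0]}
    - {"gripper": 0, "offset": [-0.015, 0.135, 0], "angular": [0, 0, 0]}
    - {"gripper": 0, "offset": [-0.02, 0.18, 0], "angular": [0, 0, 0]}
    - {"gripper": 0, "offset": [-0.025, 0.225, 0], "angular": [0, 0, 0]}

```text
t: 6.8
eef_pos: [0.4807, -0.023, 0.2877]
tool_rot: [0.0, 0.0, 1.0, 0.0]
contact_force: [0.9, 0.4, -0.3]
gripper_width: 1.002
grasp_force: 0.0
```

```bash
python3 - <<'E'
from h import *
s=state()
I={n:optics.read_camera(n) for n in("top","side")}
for n in I: cv2.imwrite(f"pics/{n}2.png",I[n])
sh=lambda x,y:cyl(x,y,.0505,.1305,.032)
o={n:blob(I[n],(60,80,20),(95,255,255),proj(n,[.456,-.26,.09])[0],32) for n in I}
fit(o,sh)
for n in o: fit({n:o[n]},sh)
lo,hi=(0,190,120),(18,255,255)
o={n:blob(I[n],lo,hi,proj(n,[.522,.2555,.067])[0],8) for n in I}
fit(o,lambda x,y:cyl(x,y,.052,.082,.010))
E
```

```text
6.8 [ 0.4807 -0.023   0.2877] [ 0.94  0.42 -0.3 ] w 1.002 gf 0.0
[ 0.4564 -0.2593] res px [-0.29  0.13  0.19  0.21] areas [(612, 681), (1511, 1670)]
[ 0.4567 -0.2601] res px [-0. -0.] areas [(612, 682)]
[ 0.4564 -0.2586] res px [0. 0.] areas [(1511, 1668)]
[0.5222 0.2563] res px [-0.4  -0.08  0.11  0.94] areas [(44, 67), (67, 85)]
```

Request:
drive_tool:
  deltas:
    - {"gripper": 0, "offset": [-0.008, 0.045, 0], "angular": [0, 0, 0]}
    - {"gripper": 0, "offset": [-0.016, 0.09, 0], "angular": [0, 0, 0]}
    - {"gripper": 0, "offset": [-0.024, 0.135, 0], "angular": [0, 0, 0]}
    - {"gripper": 0, "offset": [-0.032, 0.18, 0], "angular": [0, 0, 0]}
    - {"gripper": 0, "offset": [-0.04, 0.225, 0], "angular": [0, 0, 0]}

```text
t: 7.4
eef_pos: [0.5211, 0.2015, 0.2875]
tool_rot: [0.0, 0.0, 1.0, 0.0]
contact_force: [1.0, -0.3, 1.1]
gripper_width: 1.001
grasp_force: 0.0
```

Request:
drive_tool:
  deltas:
    - {"gripper": 0, "offset": [-0.0013, 0.035, 0.02], "angular": [0, 0, 0]}
    - {"gripper": 0, "offset": [-0.0013, 0.053, 0.05], "angular": [0, 0, 0]}
    - {"gripper": 60, "offset": [-0.0013, 0.053, 0.08], "angular": [0, 0, 0]}
    - {"gripper": 60, "offset": [-0.0013, 0.053, 0.09], "angular": [0, 0, 0]}
    - {"gripper": 60, "offset": [-0.0013, 0.053, 0.09], "angular": [0, 0, 0]}

```text
t: 7.9
eef_pos: [0.5217, 0.2519, 0.1961]
tool_rot: [-0.001, 0.001, 1.0, -0.001]
contact_force: [1.2, -1.2, -0.4]
gripper_width: 0.767
grasp_force: 0.0
```

```bash
python3 - <<'E'
from h import *
s=state()
I={n:optics.read_camera(n) for n in("top","side")}
for n in I: cv2.imwrite(f"pics/{n}3.png",I[n])
cv2.imwrite("pics/z3.png",cv2.resize(I["side"][120:250,130:270],None,fx=4,fy=4,interpolation=cv2.INTER_CUBIC))
E
```

```text
7.9 [0.5217 0.2519 0.1961] [ 1.16 -1.2  -0.35] w 0.767 gf 0.0
```

View pics/z3.png

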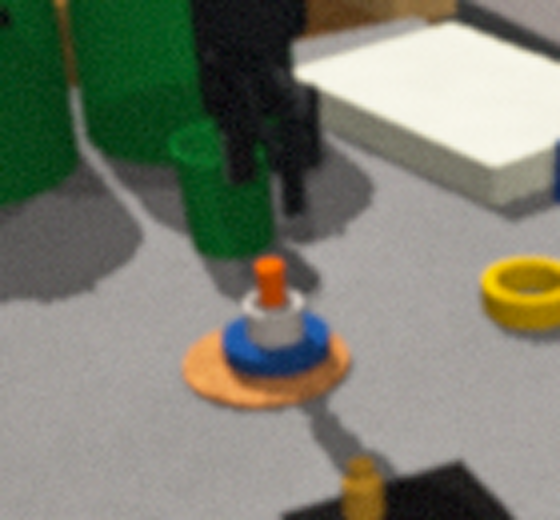

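The side view shows the jaws straddling the line above the orange knob at about (270,270) in the crop. I'll descend and grip.

Request:
drive_tool:
  deltas:
    - {"gripper": 60, "offset": [0, 0, 0.02], "angular": [0, 0, 0]}
    - {"gripper": 60, "offset": [0, 0, 0.04], "angular": [0, 0, 0]}
    - {"gripper": 60, "offset": [0, 0, 0.06], "angular": [0, 0, 0]}
    - {"gripper": 60, "offset": [0, 0, 0.066], "angular": [0, 0, 0]}
    - {"gripper": 130, "offset": [0, 0, 0.066], "angular": [0, 0, 0]}

```text
t: 8.5
eef_pos: [0.5227, 0.2529, 0.132]
tool_rot: [0.0, 0.001, 1.0, 0.0]
contact_force: [-0.2, 0.1, -0.0]
gripper_width: 0.612
grasp_force: 0.0
```

Request:
drive_tool:
  deltas:
    - {"gripper": 150, "offset": [0, 0, 0], "angular": [0, 0, 0]}
    - {"gripper": 170, "offset": [0, 0, 0], "angular": [0, 0, 0]}
    - {"gripper": 190, "offset": [0, 0, 0], "angular": [0, 0, 0]}
    - {"gripper": 220, "offset": [0, 0, 0], "angular": [0, 0, 0]}
    - {"gripper": 220, "offset": [0, 0, 0], "angular": [0, 0, 0]}

```text
t: 9.0
eef_pos: [0.5227, 0.2536, 0.1323]
tool_rot: [0.001, 0.0, 1.0, 0.001]
contact_force: [-1.1, 0.6, 6.7]
gripper_width: 0.221
grasp_force: 29.5
```

Request:
drive_tool:
  deltas:
    - {"gripper": 220, "offset": [0, 0, -0.003], "angular": [0, 0, 0]}
    - {"gripper": 220, "offset": [0, 0, -0.01], "angular": [0, 0, 0]}
    - {"gripper": 220, "offset": [0, 0, -0.025], "angular": [0, 0, 0]}
    - {"gripper": 220, "offset": [0, 0, -0.045], "angular": [0, 0, 0]}
    - {"gripper": 220, "offset": [0, 0, -0.065], "angular": [0, 0, 0]}
  grip_force: 40

```text
t: 9.5
eef_pos: [0.5222, 0.253, 0.1978]
tool_rot: [-0.0, 0.0, 1.0, -0.0]
contact_force: [0.3, 0.6, -1.3]
gripper_width: 0.219
grasp_force: 39.2
```

Request:
drive_tool:
  deltas:
    - {"gripper": 220, "offset": [0, 0, -0.025], "angular": [0, 0, 0]}
    - {"gripper": 220, "offset": [0, 0, -0.055], "angular": [0, 0, 0]}
    - {"gripper": 220, "offset": [0, 0, -0.085], "angular": [0, 0, 0]}
    - {"gripper": 220, "offset": [0, 0, -0.11], "angular": [0, 0, 0]}
    - {"gripper": 220, "offset": [0, 0, -0.12], "angular": [0, 0, 0]}

```text
t: 10.0
eef_pos: [0.5231, 0.2533, 0.32]
tool_rot: [0.002, 0.0, 1.0, 0.001]
contact_force: [-0.1, -0.6, -2.5]
gripper_width: 0.223
grasp_force: 39.3
```

```bash
python3 - <<'E'
from h import *
s=state()
I={n:optics.read_camera(n) for n in("top","side")}
for n in I: cv2.imwrite(f"pics/{n}4.png",I[n])
cv2.imwrite("pics/z4.png",cv2.resize(I["side"][80:220,130:270],None,fx=4,fy=4,interpolation=cv2.INTER_CUBIC))
E
```

```text
10.0 [0.5231 0.2533 0.32  ] [-0.09 -0.6  -2.47] w 0.223 gf 39.3
```

View pics/z4.png

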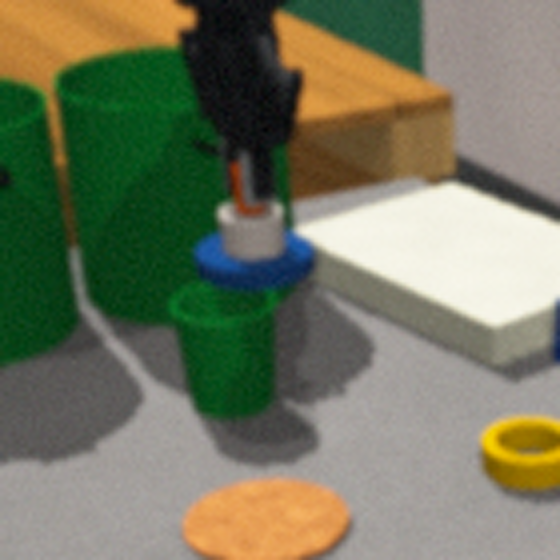

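Both lids hang nested in the gripper, at about (255,245) in the crop. I'll carry them over to the tin.

Request:
drive_tool:
  deltas:
    - {"gripper": 220, "offset": [0.002, -0.012, 0], "angular": [0, 0, 0]}
    - {"gripper": 220, "offset": [0.006, -0.035, 0], "angular": [0, 0, 0]}
    - {"gripper": 220, "offset": [0.01, -0.07, 0], "angular": [0, 0, 0]}
    - {"gripper": 220, "offset": [0.014, -0.105, 0], "angular": [0, 0, 0]}
    - {"gripper": 220, "offset": [0.018, -0.14, 0], "angular": [0, 0, 0]}

```text
t: 10.6
eef_pos: [0.5026, 0.1094, 0.315]
tool_rot: [-0.001, 0.001, 1.0, -0.001]
contact_force: [-0.0, -0.5, -2.7]
gripper_width: 0.218
grasp_force: 39.2
```

Request:
drive_tool:
  deltas:
    - {"gripper": 220, "offset": [0.005, -0.035, 0], "angular": [0, 0, 0]}
    - {"gripper": 220, "offset": [0.01, -0.07, 0], "angular": [0, 0, 0]}
    - {"gripper": 220, "offset": [0.015, -0.105, 0], "angular": [0, 0, 0]}
    - {"gripper": 220, "offset": [0.02, -0.14, 0], "angular": [0, 0, 0]}
    - {"gripper": 220, "offset": [0.025, -0.175, 0], "angular": [0, 0, 0]}

```text
t: 11.1
eef_pos: [0.4767, -0.065, 0.3152]
tool_rot: [-0.001, 0.001, 1.0, -0.0]
contact_force: [-0.2, 0.9, -1.2]
gripper_width: 0.215
grasp_force: 39.2
```

Request:
drive_tool:
  deltas:
    - {"gripper": 220, "offset": [0.005, -0.035, 0], "angular": [0, 0, 0]}
    - {"gripper": 220, "offset": [0.01, -0.07, 0], "angular": [0, 0, 0]}
    - {"gripper": 220, "offset": [0.015, -0.105, 0], "angular": [0, 0, 0]}
    - {"gripper": 220, "offset": [0.02, -0.14, 0], "angular": [0, 0, 0]}
    - {"gripper": 220, "offset": [0.023, -0.165, 0], "angular": [0, 0, 0]}

```text
t: 11.6
eef_pos: [0.4526, -0.2304, 0.3153]
tool_rot: [-0.001, 0.002, 1.0, -0.0]
contact_force: [0.4, 0.4, -3.2]
gripper_width: 0.213
grasp_force: 39.3
```

Request:
drive_tool:
  deltas:
    - {"gripper": 220, "offset": [0.0005, -0.016, 0], "angular": [0, 0, 0]}
    - {"gripper": 220, "offset": [0.001, -0.027, 0], "angular": [0, 0, 0]}
    - {"gripper": 220, "offset": [0.001, -0.032, 0], "angular": [0, 0, 0]}
    - {"gripper": 220, "offset": [0.001, -0.033, 0], "angular": [0, 0, 0]}
    - {"gripper": 220, "offset": [0.001, -0.033, 0], "angular": [0, 0, 0]}

```text
t: 12.1
eef_pos: [0.455, -0.2591, 0.3161]
tool_rot: [-0.0, -0.0, 1.0, 0.0]
contact_force: [0.3, 0.6, -2.3]
gripper_width: 0.222
grasp_force: 39.2
```

```bash
python3 - <<'E'
from h import *
s=state()
I={n:optics.read_camera(n) for n in("top","side")}
for n in I: cv2.imwrite(f"pics/{n}5.png",I[n])
z=s["eef_pos"][2]-.126
for n in I: print(n,proj(n,[.4562,-.2595,.13])[0],proj(n,[.4562,-.2595,z+.016])[0])
a=cv2.resize(I["side"][180:350,220:370],(600,680)); cv2.imwrite("pics/z5.png",cv2.resize(I["side"][200:345,225:365],None,fx=4,fy=4,interpolation=cv2.INTER_CUBIC))
E
```

```text
12.1 [ 0.455  -0.2591  0.3161] [ 0.33  0.56 -2.32] w 0.222 gf 39.2
top [374.55481899 262.42277966] [382.30316856 260.61949336]
side [291.04261766 278.34934907] [292.75198644 244.87931992]
```

View pics/z5.png

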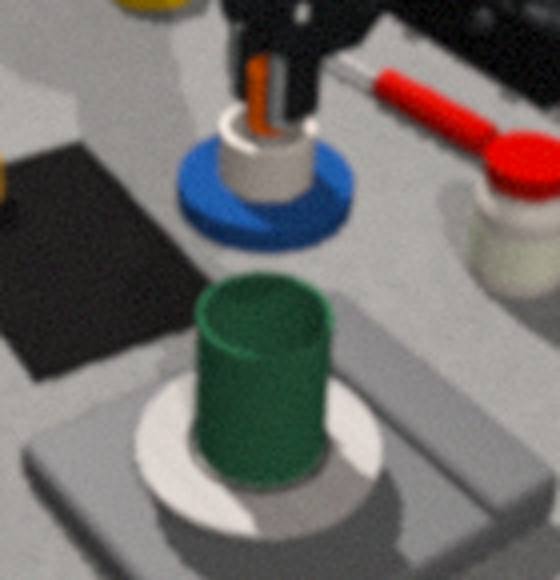

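```bash
cat > lid.py <<'E'
from h import *
import sys
k=sys.argv[1]; I={n:cv2.imread(f"pics/{n}{k}.png") for n in("top","side")}
z=float(sys.argv[2])
def ext(n,near,lo,hi,w):
    m=cv2.inRange(cv2.cvtColor(I[n],cv2.COLOR_BGR2HSV),lo,hi); c=np.zeros_like(m); cv2.circle(c,tuple(map(int,near)),w,255,-1); m&=c
    m=cv2.morphologyEx(m,cv2.MORPH_OPEN,np.ones((2,2)))
    r,q=np.nonzero(m); return np.array([q.min()-.5,q.max()+.5,r.max()+.5,r.min()-.5])
def mod(n,P):
    p=proj(n,P)-0; return np.array([p[:,0].min(),p[:,0].max(),p[:,1].max(),p[:,1].min()])
def run(name,lo,hi,z0,z1,r,zc):
    for views in(("side",),("top",),("side","top")):
        e={n:ext(n,proj(n,[.456,-.2595,zc])[0],lo,hi,34) for n in views}
        f=lambda v:np.concatenate([(mod(n,cyl(v[0],v[1],z0,z1,r))-e[n])[:3 if n=="side" else 4] for n in views])
        s=least_squares(f,(.456,-.26)); print(name,views,s.x.round(4),s.fun.round(2))
run("cap",(98,80,30),(125,255,255),z+.006,z+.020,.039,z+.012)
run("tin",(60,80,20),(95,255,255),.0505,.1305,.032,.09)
E
python3 lid.py 5 .190
```

```text
cap ('side',) [ 0.4538 -0.2588] [-0.34  0.33 -0.05]
cap ('top',) [ 0.4509 -0.2568] [-2.16  2.13  0.66 -0.7 ]
cap ('side', 'top') [ 0.4527 -0.2582] [-1.06 -0.39 -0.01 -1.58  2.71 -0.12 -1.47]
tin ('side',) [ 0.4573 -0.259 ] [-0.12  0.11 -0.01]
tin ('top',) [ 0.4507 -0.2393] [-9.61  8.97  1.86 -1.89]
tin ('side', 'top') [ 0.4572 -0.2493] [-3.03 -3.25 -3.08 -5.91 12.9  -0.64 -4.51]
```

Request:
drive_tool:
  deltas:
    - {"gripper": 220, "offset": [-0.001, 0, 0.01], "angular": [0, 0, 0]}
    - {"gripper": 220, "offset": [-0.002, 0, 0.025], "angular": [0, 0, 0]}
    - {"gripper": 220, "offset": [-0.0025, 0, 0.04], "angular": [0, 0, 0]}
    - {"gripper": 220, "offset": [-0.0025, 0, 0.052], "angular": [0, 0, 0]}
    - {"gripper": 220, "offset": [-0.0025, 0, 0.052], "angular": [0, 0, 0]}

```text
t: 12.7
eef_pos: [0.4568, -0.2589, 0.2624]
tool_rot: [-0.002, -0.0, 1.0, 0.001]
contact_force: [0.8, 0.7, -2.2]
gripper_width: 0.214
grasp_force: 39.2
```

Request:
drive_tool:
  deltas:
    - {"gripper": 220, "offset": [0, 0, 0], "angular": [0, 0, 0]}
    - {"gripper": 220, "offset": [0, 0, 0], "angular": [0, 0, 0]}

```text
t: 12.9
eef_pos: [0.4579, -0.26, 0.265]
tool_rot: [0.001, 0.0, 1.0, -0.0]
contact_force: [0.0, 1.1, -2.0]
gripper_width: 0.217
grasp_force: 39.2
```

```bash
python3 - <<'E'
from h import *
s=state()
I={n:optics.read_camera(n) for n in("top","side")}
for n in I: cv2.imwrite(f"pics/{n}6.png",I[n])
import os; os.system("python3 lid.py 6 %f"%(s["eef_pos"][2]-.126))
cv2.imwrite("pics/z6.png",cv2.resize(I["side"][200:345,225:365],None,fx=4,fy=4,interpolation=cv2.INTER_CUBIC))
E
```

```text
cap ('side',) [ 0.4538 -0.2622] [ 0.4  -0.39  0.05]
cap ('top',) [ 0.4537 -0.2575] [-2.29  2.26  0.84 -0.89]
cap ('side', 'top') [ 0.4545 -0.2595] [-0.11 -1.03 -0.93 -1.45  3.11  0.48 -1.25]
tin ('side',) [ 0.4574 -0.2588] [-1.14  1.08 -0.11]
tin ('top',) [ 0.448 -0.234] [-11.61  10.84   3.87  -3.82]
tin ('side', 'top') [ 0.4568 -0.2467] [-4.98 -3.32 -3.81 -6.91 15.84  0.51 -7.35]
12.9 [ 0.4579 -0.26    0.265 ] [ 0.04  1.1  -2.05] w 0.217 gf 39.2
```

View pics/z6.png

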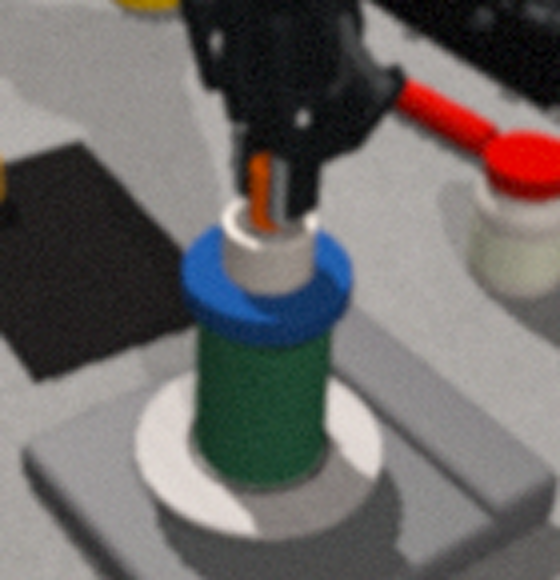

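```bash
python3 - <<'E'
from h import *
I=cv2.imread("pics/side6.png"); H=cv2.cvtColor(I,cv2.COLOR_BGR2HSV)
def mids(lo,hi,rows):
    m=cv2.inRange(H,lo,hi); out=[]
    for r in rows:
        q=np.nonzero(m[r,265:320])[0]+265; out.append((q.min()+q.max())/2)
    return np.array(out)
print("tin",mids((60,80,20),(95,255,255),range(292,312)).round(1))
print("cap",mids((98,80,30),(125,255,255),range(264,280)).round(1))
print("collar",mids((0,0,130),(180,60,255),range(255,268)).round(1))
def mod(P,rows):
    h=cv2.convexHull(proj("side",P).astype(np.float32))[:,0]; o=[]
    for r in rows:
        x=[]
        for a,b in zip(h,np.roll(h,-1,0)):
            if (a[1]-r)*(b[1]-r)<0: x.append(a[0]+(b[0]-a[0])*(r-a[1])/(b[1]-a[1]))
        o.append((min(x)+max(x))/2)
    return np.array(o)
print("mtin",mod(cyl(.4564,-.2593,.0505,.1305,.032),range(292,312)).round(1))
print("mcap",mod(cyl(.4564,-.2593,.145,.159,.039),range(264,280)).round(1))
print("mcollar",mod(cyl(.4564,-.2593,.159,.185,.021),range(255,268)).round(1))
E
```

```text
tin [290.5 290.5 290.  290.  290.  290.  290.  290.  289.5 290.  290.  290.
 289.5 289.5 289.  289.  289.5 290.  290.  289.5]
cap [290.5 290.5 290.5 290.5 290.5 290.5 290.5 291.  291.  290.5 290.5 291.
 291.  290.5 291.  291. ]
collar [292.  292.5 293.  293.5 294.  294.5 295.  302.  302.5 303.  303.  303.
 303. ]
mtin [290.4 290.4 290.3 290.3 290.2 290.2 290.1 290.1 290.  290.  289.9 289.8
 289.8 289.7 289.7 289.6 289.6 289.5 289.5 289.5]
mcap [291.5 291.6 291.7 291.7 291.7 291.6 291.6 291.5 291.5 291.5 291.5 291.6
 291.7 291.8 291.9 292. ]
mcollar [292.3 292.2 292.2 292.1 292.1 292.  292.  291.9 291.9 291.8 291.8 291.7
 291.8]
```

Request:
drive_tool:
  deltas:
    - {"gripper": 220, "offset": [-0.001, -0.0005, 0.003], "angular": [0, 0, 0]}
    - {"gripper": 220, "offset": [-0.001, -0.0005, 0.006], "angular": [0, 0, 0]}
    - {"gripper": 220, "offset": [-0.001, -0.0005, 0.009], "angular": [0, 0, 0]}
    - {"gripper": 220, "offset": [-0.001, -0.0005, 0.012], "angular": [0, 0, 0]}
    - {"gripper": 220, "offset": [-0.001, -0.0005, 0.012], "angular": [0, 0, 0]}

```text
t: 13.5
eef_pos: [0.4583, -0.2601, 0.2518]
tool_rot: [-0.001, 0.0, 1.0, 0.0]
contact_force: [-0.3, -0.4, -2.5]
gripper_width: 0.215
grasp_force: 39.2
```

Request:
drive_tool:
  deltas:
    - {"gripper": 220, "offset": [0, 0, 0.002], "angular": [0, 0, 0]}
    - {"gripper": 220, "offset": [0, 0, 0.004], "angular": [0, 0, 0]}
    - {"gripper": 220, "offset": [0, 0, 0.004], "angular": [0, 0, 0]}

```text
t: 13.8
eef_pos: [0.4584, -0.2602, 0.2481]
tool_rot: [-0.0, 0.0, 1.0, 0.0]
contact_force: [-0.7, 0.4, -2.5]
gripper_width: 0.216
grasp_force: 39.2
```

Request:
drive_tool:
  deltas:
    - {"gripper": 220, "offset": [0, 0, 0.002], "angular": [0, 0, 0]}
    - {"gripper": 220, "offset": [0, 0, 0.004], "angular": [0, 0, 0]}
    - {"gripper": 220, "offset": [0, 0, 0.005], "angular": [0, 0, 0]}
    - {"gripper": 220, "offset": [0, 0, 0.005], "angular": [0, 0, 0]}

```text
t: 14.2
eef_pos: [0.4586, -0.2603, 0.2433]
tool_rot: [0.0, 0.0, 1.0, -0.0]
contact_force: [-0.1, 0.7, -0.4]
gripper_width: 0.214
grasp_force: 39.4
```

Request:
drive_tool:
  deltas:
    - {"gripper": 220, "offset": [0, 0, 0.001], "angular": [0, 0, 0]}
    - {"gripper": 220, "offset": [0, 0, 0.002], "angular": [0, 0, 0]}
    - {"gripper": 220, "offset": [0, 0, 0.002], "angular": [0, 0, 0]}
    - {"gripper": 220, "offset": [0, 0, 0.002], "angular": [0, 0, 0]}

```text
t: 14.6
eef_pos: [0.4587, -0.2603, 0.2415]
tool_rot: [0.0, 0.0, 1.0, -0.0]
contact_force: [0.4, 0.2, -0.7]
gripper_width: 0.218
grasp_force: 39.4
```

Request:
drive_tool:
  deltas:
    - {"gripper": 220, "offset": [0, 0, 0.0015], "angular": [0, 0, 0]}
    - {"gripper": 220, "offset": [0, 0, 0.0015], "angular": [0, 0, 0]}
    - {"gripper": 220, "offset": [0, 0, 0.0015], "angular": [0, 0, 0]}

```text
t: 14.9
eef_pos: [0.4586, -0.2603, 0.2399]
tool_rot: [0.0, 0.0, 1.0, -0.0]
contact_force: [-0.3, -0.1, -0.4]
gripper_width: 0.217
grasp_force: 39.5
```

Request:
drive_tool:
  deltas:
    - {"gripper": 190, "offset": [0, 0, 0], "angular": [0, 0, 0]}
    - {"gripper": 165, "offset": [0, 0, 0], "angular": [0, 0, 0]}
    - {"gripper": 130, "offset": [0, 0, 0], "angular": [0, 0, 0]}
    - {"gripper": 60, "offset": [0, 0, 0], "angular": [0, 0, 0]}
    - {"gripper": 60, "offset": [0, 0, 0], "angular": [0, 0, 0]}

```text
t: 15.4
eef_pos: [0.4586, -0.2603, 0.2399]
tool_rot: [-0.0, 0.0, 1.0, 0.0]
contact_force: [-0.1, -0.4, -0.3]
gripper_width: 0.763
grasp_force: 0.0
```

```bash
python3 - <<'E'
from h import *
s=state()
I={n:optics.read_camera(n) for n in("top","side")}
for n in I: cv2.imwrite(f"pics/{n}7.png",I[n])
import os; os.system("python3 lid.py 7 .1135")
cv2.imwrite("pics/z7.png",cv2.resize(I["side"][200:345,225:365],None,fx=4,fy=4,interpolation=cv2.INTER_CUBIC))
E
```

```text
cap ('side',) [ 0.4568 -0.2614] [ 0.33 -0.32  0.04]
cap ('top',) [ 0.455  -0.2586] [-2.89  2.86  0.47 -0.51]
cap ('side', 'top') [ 0.4564 -0.2602] [-0.25 -0.94 -0.26 -2.28  3.48 -0.1  -1.07]
tin ('side',) [ 0.4536 -0.2622] [-1.73  1.65 -0.16]
tin ('top',) [ 0.4413 -0.2272] [-14.12  13.19  10.45 -10.12]
tin ('side', 'top') [ 0.4532 -0.2449] [ -7.    -4.42  -5.58  -7.55  20.18   5.9  -14.89]
15.4 [ 0.4586 -0.2603  0.2399] [-0.07 -0.36 -0.3 ] w 0.763 gf 0.0
```

View pics/z7.png

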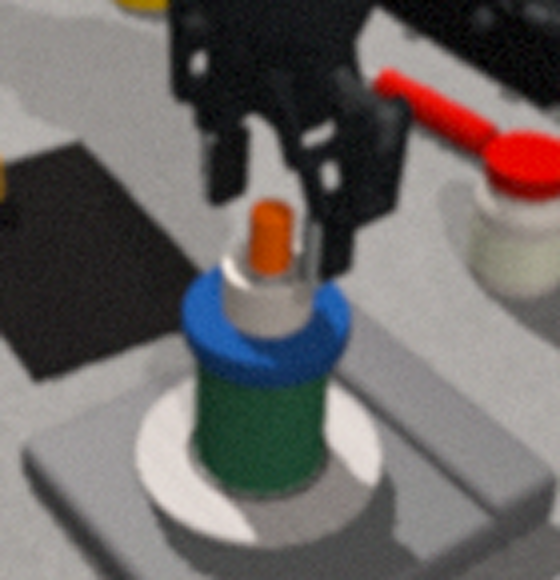

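The side view shows both lids seated and released, with the knob at (270,235) in the crop and the cap level on the tin. Next I'll lower onto the collar and close gently.

Request:
drive_tool:
  deltas:
    - {"gripper": 60, "offset": [0, 0, 0.006], "angular": [0, 0, 0]}
    - {"gripper": 60, "offset": [0, 0, 0.014], "angular": [0, 0, 0]}
    - {"gripper": 60, "offset": [0, 0, 0.022], "angular": [0, 0, 0]}
    - {"gripper": 60, "offset": [0, 0, 0.028], "angular": [0, 0, 0]}
    - {"gripper": 60, "offset": [0, 0, 0.029], "angular": [0, 0, 0]}
  grip_force: 20

```text
t: 16.0
eef_pos: [0.458, -0.26, 0.2097]
tool_rot: [-0.001, 0.0, 1.0, 0.0]
contact_force: [0.0, -0.2, 0.5]
gripper_width: 0.764
grasp_force: 0.0
```

Request:
drive_tool:
  deltas:
    - {"gripper": 85, "offset": [0, 0, 0], "angular": [0, 0, 0]}
    - {"gripper": 100, "offset": [0, 0, 0], "angular": [0, 0, 0]}
    - {"gripper": 108, "offset": [0, 0, 0], "angular": [0, 0, 0]}
    - {"gripper": 114, "offset": [0, 0, 0], "angular": [0, 0, 0]}
    - {"gripper": 120, "offset": [0, 0, 0], "angular": [0, 0, 0]}

```text
t: 16.5
eef_pos: [0.4587, -0.2603, 0.2111]
tool_rot: [0.0, 0.0, 1.0, -0.0]
contact_force: [0.1, 0.6, -0.6]
gripper_width: 0.529
grasp_force: 0.0
```

Request:
drive_tool:
  deltas:
    - {"gripper": 126, "offset": [0, 0, 0], "angular": [0, 0, 0]}
    - {"gripper": 132, "offset": [0, 0, 0], "angular": [0, 0, 0]}
    - {"gripper": 145, "offset": [0, 0, 0], "angular": [0, 0, 0]}
    - {"gripper": 160, "offset": [0, 0, 0], "angular": [0, 0, 0]}
    - {"gripper": 160, "offset": [0, 0, 0], "angular": [0, 0, 0]}

```text
t: 17.0
eef_pos: [0.4586, -0.2603, 0.2109]
tool_rot: [0.0, 0.0, 1.0, -0.0]
contact_force: [0.3, -0.7, -0.1]
gripper_width: 0.483
grasp_force: 20.6
```

Request:
drive_tool:
  deltas:
    - {"gripper": 160, "offset": [0, 0, -0.002], "angular": [0, 0, 0]}
    - {"gripper": 160, "offset": [0, 0, -0.006], "angular": [0, 0, 0]}
    - {"gripper": 160, "offset": [0, 0, -0.012], "angular": [0, 0, 0]}
    - {"gripper": 160, "offset": [0, 0, -0.018], "angular": [0, 0, 0]}
    - {"gripper": 160, "offset": [0, 0, -0.025], "angular": [0, 0, 0]}

```text
t: 17.5
eef_pos: [0.4585, -0.2603, 0.2365]
tool_rot: [0.0, 0.0, 1.0, 0.0]
contact_force: [-0.6, 0.7, -1.1]
gripper_width: 0.485
grasp_force: 20.5
```

Request:
drive_tool:
  deltas:
    - {"gripper": 160, "offset": [0, 0, -0.01], "angular": [0, 0, 0]}
    - {"gripper": 160, "offset": [0, 0, -0.025], "angular": [0, 0, 0]}
    - {"gripper": 160, "offset": [0, 0, -0.045], "angular": [0, 0, 0]}
    - {"gripper": 160, "offset": [0, 0, -0.07], "angular": [0, 0, 0]}
    - {"gripper": 160, "offset": [0, 0, -0.095], "angular": [0, 0, 0]}

```text
t: 18.0
eef_pos: [0.4583, -0.2603, 0.3324]
tool_rot: [0.0, 0.0, 1.0, -0.0]
contact_force: [1.4, -0.9, -0.9]
gripper_width: 0.484
grasp_force: 20.5
```

Request:
drive_tool:
  deltas:
    - {"gripper": 160, "offset": [0, 0, -0.012], "angular": [0, 0, 0]}
    - {"gripper": 160, "offset": [0, 0, -0.018], "angular": [0, 0, 0]}
    - {"gripper": 160, "offset": [0, 0, -0.02], "angular": [0, 0, 0]}
    - {"gripper": 160, "offset": [0, 0, -0.02], "angular": [0, 0, 0]}
    - {"gripper": 160, "offset": [0, 0, -0.02], "angular": [0, 0, 0]}

```text
t: 18.5
eef_pos: [0.4582, -0.26, 0.3499]
tool_rot: [-0.001, 0.0, 1.0, 0.0]
contact_force: [0.1, -0.6, -1.6]
gripper_width: 0.482
grasp_force: 20.5
```

Request:
drive_tool:
  deltas:
    - {"gripper": 160, "offset": [0, 0, 0], "angular": [0, 0, 0]}
    - {"gripper": 160, "offset": [0, 0, 0], "angular": [0, 0, 0]}
    - {"gripper": 160, "offset": [0, 0, 0], "angular": [0, 0, 0]}
    - {"gripper": 160, "offset": [0, 0, 0], "angular": [0, 0, 0]}

```text
t: 18.9
eef_pos: [0.4586, -0.2602, 0.3507]
tool_rot: [-0.0, 0.0, 1.0, 0.0]
contact_force: [0.9, 0.7, -1.4]
gripper_width: 0.486
grasp_force: 20.5
```

```bash
python3 - <<'E'
from h import *
s=state()
I=optics.read_camera("side")
cv2.imwrite("pics/z8.png",cv2.resize(I[170:345,215:375],None,fx=3.4,fy=3.4,interpolation=cv2.INTER_CUBIC))
E
```

```text
18.9 [ 0.4586 -0.2602  0.3507] [ 0.9   0.65 -1.38] w 0.486 gf 20.5
```

View pics/z8.png

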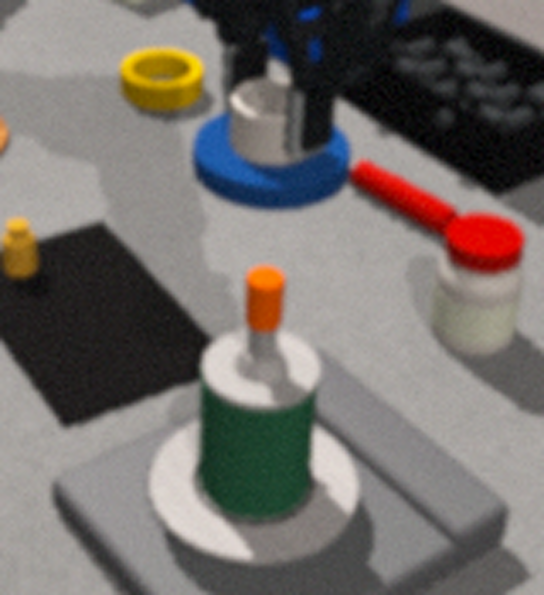

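The outer lid is held level at about (272,160) in the crop, 14 cm above its seat. The inner lid is seated, with its knob at (265,300), and the tin is centred on the pan.

```bash
python3 -c "
from station import bot
print(bot.hand_in())"
```

```text
the job is handed in; nothing more can be done
None
```

I handed the job in at about 19 s of the 72 s limit. The last picture shows the tin centred on the pan with the inner lid seated, and the gripper holding the outer lid level about 14 cm above its seat. The judge's verdict was not reported back.

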